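# Index the photometer turntable and present the glass plate, label end up

### The arm

A 6-joint arm with a two-finger parallel gripper is mounted at the origin on the work surface. World frame = base frame: x ahead of the robot, y to its left, z up, the work surface at z = 0. Lengths are in m, angles in rad, forces in N, time in s.
With the tool pointing down it reaches from about 0.35 to 0.775 m from the base axis. Payload 5.5 kg.
Tool frame: the origin (TCP) lies on the centre line of the jaws, within the pads' length; the fingertips stand 11 mm ahead of it and the grasp point (between the pads) lies 8 mm behind it (env.tip_extent is the distance from the TCP to the fingertips, in m); z points along the fingers, y is the line along which they close (so a half turn about z gives the same grasp; the last joint's range is limited). The gripper opens to 85 mm and grips with 20 to 120 N. Pads are 22 mm wide; open, the fingers measure 114 mm over their backs; the gripper's body (76 mm by 85 mm) begins 54 mm behind the grasp point. The pads swing forward as they close: fully open they stand 13 mm farther back than shut.
Start: joints at [0.97, 0.313, 0.046, 1.304, 0, 1.431], TCP at [0.256, 0.515, 0.242] pointing down, gripper open.
Joint ranges: [-2.76, 2.76], [-0.86, 1.69], [-1.03, 1.26], [-2.2, 2.34], [-1.47, 1.5], [-3.14, 3.14]. Speed limits (rad/s): [2.57, 2.57, 3.14, 3.14, 3.14, 3.14].

### API

Orientations are given as a unit quaternion [w, x, y, z].
In Python, from workcell import env gives the robot as it stands.
- The arm moves only by the shell command python3 -m jog 'ROWS' [FORCE]. ROWS is JSON, a list of rows, each a list of 5 numbers: the gripper's target within -1 to 1 (shut at 1, half-way at 0, fully open at -1), then the shift along the tool's x, y, z in m, then the turn about the tool's z in degrees. In form: [[fingers, tx, ty, tz, turn], ...]. A call has 1 to 5 rows; each row shifts and turns the commanded pose from where the row before left it, along the tool's axes as they then stand; what a row does not reach is not made up. A row lasts 1/12 s, in which the tool goes at most 41.7 mm and 7.16 degrees, less where a joint would pass 70% of its speed; a pose out of reach is approached as far as the arm can. A call is refused whole if a number of a shift passes 0.0417 or a number of a turn 7.16, either way. A call with a gripper value outside its range is refused whole. The fingers move at their own pace and stop on an object; FORCE is the grip in N (left out, the last holds). Time passes only in rows, so rows that do not move let the fingers close. It gives the time, the measured TCP pose, the force, the opening and the grip force at its end, in the units of the state.
- env.get_state(): the state, without advancing time (a new reading comes with each control period).
- env.read_camera(name): name is "scene" or "top" or "wrist"; returns a dict with "img" (400x640x3 uint8, red, green, blue), "fov_y" (degrees; the focal length in pixels is half the picture's height over the tangent of half this angle, whatever the lens; pixels are square), "cx", "cy" (the principal point, pixels), "D" ([k1, k2, p1, p2, k3] as OpenCV has them; the pictures are not rectified), "T" (4x4, takes a point from camera to world coordinates). Camera axes: x right, y up, looking along -z (the intrinsics and any distortion apply to the point x, -y, -z); pixel columns grow to the right and rows downward; lengths in m; the calibration is good to about 2 mm. A picture is of the moment at which its call begins. There is no depth.
- env.hand_in(): hands the job in; it is judged then, once.
The state is a dict: "clock": time; "joint_pos": joint angles; "qvel": joint speeds; "tau": joint torques, N m; "tcp_pos": TCP position; "orientation": TCP orientation; "wrist_force": force on the tool from outside, world axes, zero at the start; "ft_torque": the same for the moment, N m; "finger_gap": finger opening in m; "grip_force": force on a finger pad.
Only numpy, scipy, OpenCV 4.12 (cv2) and the standard library are available. Lean on these libraries where they do the work, as an engineer would, in place of code of your own. Each camera call takes 0.05 s, during which the arm holds its last target. There are 200 camera calls.

### The job

Turn the measuring turntable one click counter-clockwise (seen from above), so that the glass plate rides out from under the measuring head and settles at the next position. Then pick the plate off its post without covering its frosted label end, which is the end with the small corner notch, lift it at least 10 cm above the post, and present it: notched end up at about 40 degrees above level, label face on the upper side. Finish while still holding it there, motionless and touching nothing else; leave the amber vial, the amber flask and the timer where they stand.

Things in the scene. Friction and masses are not known exactly. Their poses are not given: they have to be found in the camera images.
- turntable (a joint): angle of the turntable, a grey metal disc 300 mm across, top face at height 47 mm, turning about a vertical axis; 0 at the start, grows counter-clockwise seen from above. Sprung detents every 90 deg: the next position is 1.571 rad (pi/2). Moving it takes up to about 3 N at a peg; once past half way (0.785) it is drawn into the detent by itself, damped. It can be turned from -0.4 to 3.3 rad
- axis (a point): the turning axis of the turntable, at the disc's top face (47 mm above the bench). Four square posts (20 x 20 mm, tops 80 mm above the bench) stand on the disc 115 mm from this axis, 90 deg apart; the plate lies on one, the others are empty
- peg (a point): centre of the top of one of the four round upright steel pegs on the disc, the one which at the start stands on the robot's side, to the left (as the robot sees it). Each peg has 12 mm diameter, stands 42 mm above the disc (top at 89 mm), 125 mm from the axis, midway between two posts. Pushing or carrying this peg round the axis turns the table; one click brings it 90 deg along the robot's side, from left to right. The peg turns with the disc
- open_station (a point): fixed point, 115 mm from the axis, to the robot's left of it: the place at height 80 mm where the middle of the plate's post stands after one click. Nothing overhangs it. Before the click the plate's post is 90 deg clockwise of it, on the far side, beneath the white and black measuring head (black cylinder 68 mm across, underside 118 mm high, on an arm from a column just outside the disc; top 210 mm)
- plate: glass plate 90 x 30 x 6 mm, about 45 g, lying flat on its post in any direction, overhanging it on all sides. Origin: centre of its underside. Its x axis runs along its length towards the frosted label end, z out of the label face (up at the start). The frosted part is the last 26 mm at the +x end; the corner there on the +y side has a square notch of 10 x 10 mm; the other corners are whole. The clear part runs from x = -45 to +19 mm and may be gripped across the 30 mm width
- label (a point): middle of the frosted label field, on the plate's upper face, 31 mm from the plate's centre towards the notched end
- vial: amber vial with black cap, 28 mm diameter, 65 mm high, on the bench; origin at the centre of its underside. Leave alone
- flask: small amber volumetric flask, 52 mm diameter, 112 mm high, on the bench; origin at the centre of its underside. Leave alone
- timer: white digital bench timer, 24 x 70 x 62 mm high, standing on the bench; origin at the centre of its underside. Leave alone
There are look-alikes about, which are no part of the job. Several things have the shape of the plate; the one meant has the colours described above.

How it is judged:
By the outcome, as a careful person would: the job done as asked, in the order asked, and still so for the second after the job is handed in, while the arm keeps its last pose, push and grip.
It also fails if it takes over 54 s, if anything falls off the work surface, if the arm or the gripper's body presses on something with over 40 N, if the wrist force passes 120 N, or if a joint passes its speed limit or range.

## Working session

There is one attempt and no reset: what is moved stays moved. The work goes in short steps, Python scripts to look and compute and a shell command to move; the robot and the scene stay as the last step left them, time stands still between calls to the robot, and variables do not carry over. Pictures are saved under pics/ and viewed, at most 10 in all, crops included, and the job is handed in when it is done.

```bash
mkdir -p pics; cat > h.py <<'E'
import numpy as np,cv2
from workcell import env
from scipy.spatial.transform import Rotation as R
def cam(n):
    c=env.read_camera(n); h,w=c["img"].shape[:2]
    f=h/2/np.tan(np.radians(c["fov_y"])/2)
    c["K"]=np.array([[f,0,c["cx"]],[0,f,c["cy"]],[0,0,1.]]); c["D"]=np.array(c["D"],float);c["T"]=np.array(c["T"]);return c
def save(c,name,box=None,s=1):
    im=c["img"][:,:,::-1]
    if box: im=im[box[1]:box[3],box[0]:box[2]]
    cv2.imwrite("pics/"+name,cv2.resize(im,None,fx=s,fy=s,interpolation=cv2.INTER_CUBIC))
def pt(c,uv,z):
    p=cv2.undistortPoints(np.array([[uv]],float),c["K"],c["D"])[0,0]
    d=c["T"][:3,:3]@np.array([p[0],-p[1],-1]);o=c["T"][:3,3]
    return o+d*(z-o[2])/d[2]
def proj(c,P):
    q=(np.linalg.inv(c["T"])@np.append(P,1))[:3]*[1,-1,-1]
    return cv2.projectPoints(q.reshape(1,1,3),np.zeros(3),np.zeros(3),c["K"],c["D"])[0].ravel()
E
python3 - <<'E'
from h import *
import pickle
for n in("scene","top"):
    c=cam(n); save(c,n+"0.png",None,1.25); pickle.dump(c,open(n+"0.pkl","wb")); print(n,c["fov_y"],c["T"].round(3).tolist())
s=env.get_state();print(s)
E
```

```text
scene 52.18390145815851 [[0.404, -0.573, 0.713, 1.438], [0.915, 0.25, -0.318, -0.392], [0.004, 0.781, 0.625, 0.807], [0.0, 0.0, 0.0, 1.0]]
top 49.792261659531086 [[0.002, 0.996, -0.087, 0.542], [-1.0, 0.002, 0.003, -0.049], [0.003, 0.087, 0.996, 1.266], [0.0, 0.0, 0.0, 1.0]]
{'clock': 0.1, 'joint_pos': array([ 9.70399444e-01,  3.13925189e-01,  4.51234889e-02,  1.30358918e+00,
       -1.25776324e-05,  1.43121128e+00]), 'qvel': array([ 6.95992197e-04, -5.95138112e-04,  5.99896165e-04,  8.03050754e-05,
       -1.48948672e-04, -6.44663869e-04]), 'tau': array([ 1.64039368e-03, -4.81725740e+01,  2.99244171e+01,  1.27887508e-02,
       -2.44366556e-04,  1.19711328e-05]), 'tcp_pos': array([0.25545392, 0.51467215, 0.24151072]), 'orientation': array([-2.82437664e-04,  2.28372654e-01,  9.73573467e-01, -7.45599744e-04]), 'wrist_force': array([ 0.11688635, -0.78961679,  0.48644817]), 'ft_torque': array([-0.00052133,  0.07307582, -0.04069243]), 'grip_force': 0.0, 'finger_gap': 0.08567122547845785}
```

View pics/top0.png

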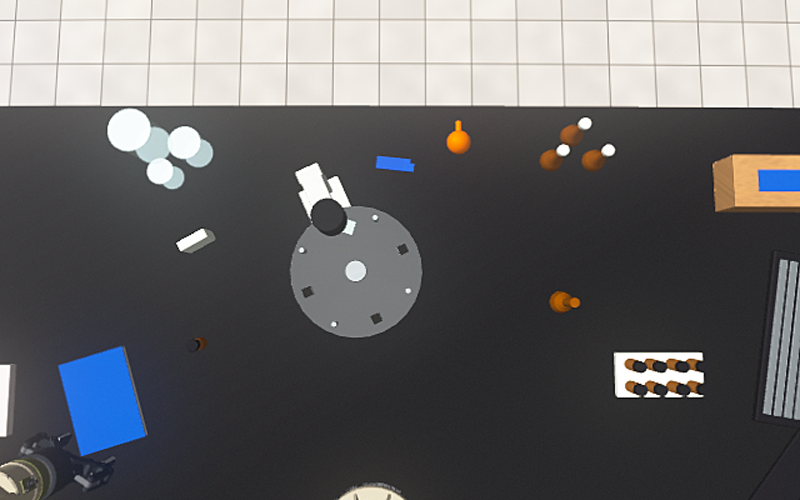

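View pics/scene0.png

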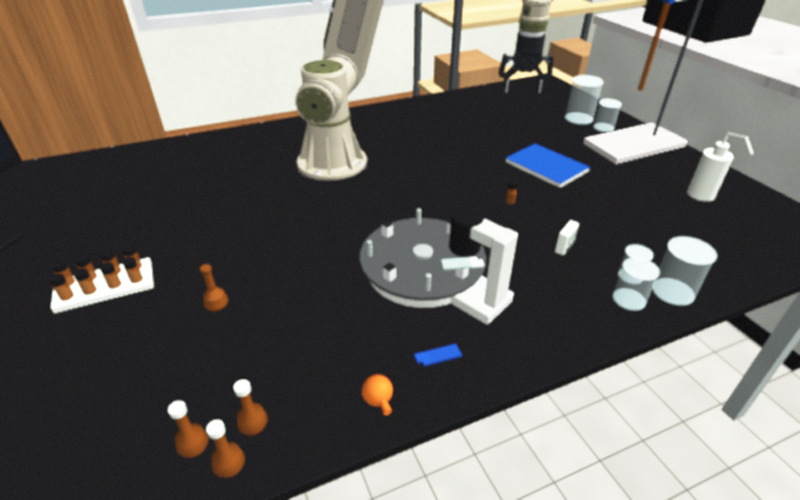

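The top view shows the disc centre at about (356,271), our peg at (333,324), the empty posts at (307,292), (376,318) and (403,249), and the plate partly under the head near (345,227). The vial is at (197,344), the timer at (195,240) and the flask at (562,301), all in 1.25x pixels.

```bash
python3 - <<'E'
from h import *
import pickle
c=pickle.load(open("top0.pkl","rb")); save(c,"top0c.png",(130,120,350,280),3.6)
for n,u,z in [("axis",(356,271),.05),("peg",(333,324),.089),("peg2",(408,291),.089),("peg3",(375,217),.089),("peg4",(302,250),.089),("postL",(307,292),.08),("postR",(376,318),.08),("post3",(403,249),.08),("vial",(195,344),.03),("timer",(195,240),.062)]:
    print(n,pt(c,np.array(u)/1.25,z).round(4))
E
```

```text
axis [0.5934 0.0363 0.05  ]
peg [0.4768 0.0824 0.089 ]
peg2 [ 0.5485 -0.0801  0.089 ]
peg3 [ 0.7109 -0.0073  0.089 ]
peg4 [0.6375 0.1524 0.089 ]
postL [0.5458 0.1413 0.08  ]
postR [ 0.4895 -0.0104  0.08  ]
post3 [ 0.641  -0.0693  0.08  ]
vial [0.4275 0.4022 0.03  ]
timer [0.6617 0.3982 0.062 ]
```

View pics/top0c.png

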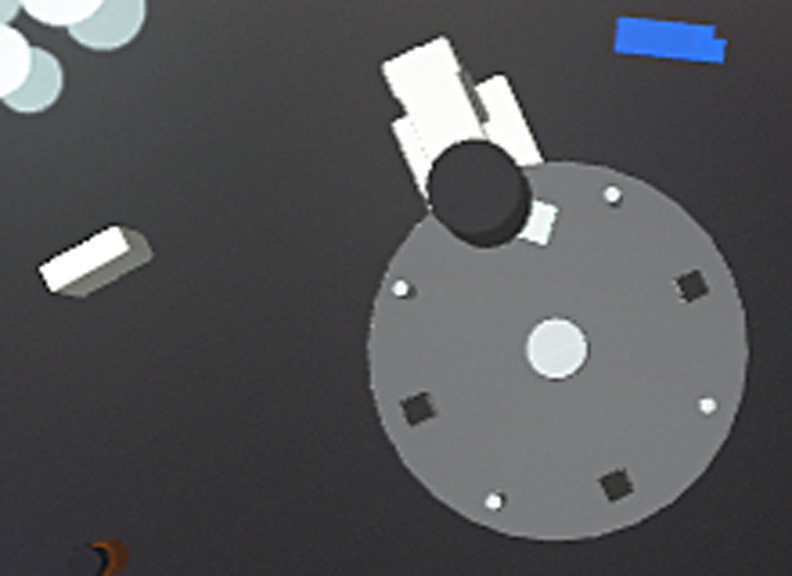

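The crop shows our peg at (494,501), about (0.477, 0.082) in world, and peg radius 0.125 and post radius 0.115 both check out. The axis is near (0.593, 0.0365) and the open station near (0.546, 0.141). I'll move above the peg, turn the tool to the mean tangent, and straddle the peg with half-open fingers.

```bash
cat >> h.py <<'E'
def need(P,psi=None):
    s=env.get_state();w,x,y,z=s["orientation"];M=R.from_quat([x,y,z,w]).as_matrix()
    a=np.degrees(np.arctan2(M[1,1],M[0,1]))
    print("clk",round(s["clock"],2),"tcp",s["tcp_pos"].round(4),"yang",a.round(2),"q",s["joint_pos"].round(2),"gap",round(s["finger_gap"],4),"F",s["wrist_force"].round(1),"grip",round(s["grip_force"],1))
    print("tool shift",(M.T@(np.array(P)-s["tcp_pos"])).round(4), "turn",None if psi is None else round((a-psi+90)%180-90,2), "z",M[:,2].round(3))
E
python3 -m jog '[[0,-0.0326,-0.0241,0,0],[0,-0.0326,-0.0241,0,0],[0,-0.0326,-0.0241,0,0],[0,-0.0326,-0.0241,0,0],[0,-0.0326,-0.0241,0,0]]' >/dev/null
python3 -m jog '[[0,-0.0326,-0.0241,0,0],[0,-0.0326,-0.0241,0,0],[0,-0.0326,-0.0241,0,0],[0,-0.0326,-0.0241,0,0],[0,-0.0326,-0.0241,0,0]]' >/dev/null
python3 -m jog '[[0,-0.0326,-0.0241,0,0],[0,-0.0326,-0.0241,0,0],[0,0,0,0,-7.1],[0,0,0,0,-7.1],[0,0,0,0,-7.1]]' >/dev/null
python3 -m jog '[[0,0,0,0,-7.1],[0,0,0,0,-7.1],[0,0,0,0,-7.1],[0,0,0,0,-7.1],[0,0,0,0,0]]'
python3 -c "
from h import *
need([.4768,.0824,.071],113.5);c=cam('wrist');save(c,'w1.png');print(proj(c,[.4768,.0824,.089]))"
```

```text
clock: 1.77
tcp_pos: [0.4772, 0.082, 0.2419]
orientation: [-0.0, -0.203, 0.979, 0.0]
wrist_force: [-0.1, -0.3, 0.6]
finger_gap: 0.0428
grip_force: 0.0
clk 1.77 tcp [0.4772 0.082  0.2419] yang 113.47 q [ 0.    0.14 -0.18  1.25  0.   -0.41] gap 0.0428 F [-0.1 -0.3  0.6] grip 0.0
tool shift [1.000e-04 4.000e-04 1.709e-01] turn -0.03 z [-0.001  0.    -1.   ]
[318.48502911 186.34887166]
```

View pics/w1.png

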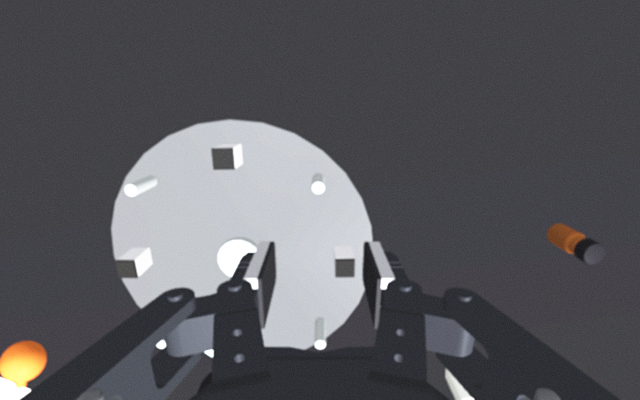

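The wrist view shows the peg top at (318,187), which matches the projected position (318,186). I'll descend and carry the peg round the arc.

```bash
python3 -m jog '[[0,0,0,0.0345,0],[0,0,0,0.0345,0],[0,0,0,0.0345,0],[0,0,0,0.0345,0],[0,0,0,0.033,0]]'
python3 -m jog '[[0,0.00635,-0.00745,0,0],[0,0.00635,-0.00745,0,0],[0,0.00515,-0.0084,0,0],[0,0.00515,-0.0084,0,0],[0,0.00375,-0.00905,0,0]]'
python3 -m jog '[[0,0.00375,-0.00905,0,0],[0,0.0023,-0.0095,0,0],[0,0.0023,-0.0095,0,0],[0,0.00075,-0.0098,0,0],[0,0.00075,-0.0098,0,0]]'
python3 -m jog '[[0,-0.00075,-0.0098,0,0],[0,-0.00075,-0.0098,0,0],[0,-0.0023,-0.0095,0,0],[0,-0.0023,-0.0095,0,0],[0,-0.00375,-0.00905,0,0]]'
python3 -m jog '[[0,-0.00375,-0.00905,0,0],[0,-0.00515,-0.0084,0,0],[0,-0.00515,-0.0084,0,0],[0,-0.00635,-0.00745,0,0],[0,-0.00635,-0.00745,0,0]]'
python3 -m jog '[[0,0,0,0,0],[0,0,0,0,0],[0,0,0,0,0],[0,0,0,0,0],[0,0,0,0,0]]'
python3 -c "
from h import *
need([.5475,-.080,.071]);c=cam('top');save(c,'top1.png',(130,120,350,280),3.6);import pickle;pickle.dump(c,open('top1.pkl','wb'))"
```

```text
clock: 2.23
tcp_pos: [0.4771, 0.0821, 0.0697]
orientation: [0.0, -0.2, 0.98, 0.0]
wrist_force: [1.6, -0.7, -1.0]
finger_gap: 0.0427
grip_force: 0.0
clock: 2.65
tcp_pos: [0.4704, 0.0326, 0.0734]
orientation: [0.002, -0.201, 0.98, -0.001]
wrist_force: [0.8, 0.0, 0.1]
finger_gap: 0.0431
grip_force: 0.0
clock: 3.07
tcp_pos: [0.4789, -0.0141, 0.0719]
orientation: [0.0, -0.202, 0.979, 0.001]
wrist_force: [-0.8, -1.8, -0.4]
finger_gap: 0.0432
grip_force: 0.0
clock: 3.48
tcp_pos: [0.508, -0.0551, 0.0716]
orientation: [0.001, -0.202, 0.979, -0.001]
wrist_force: [-0.0, 0.8, -0.1]
finger_gap: 0.043
grip_force: 0.0
clock: 3.9
tcp_pos: [0.5461, -0.0807, 0.0705]
orientation: [-0.002, -0.202, 0.979, 0.0]
wrist_force: [-6.3, -1.1, 0.8]
finger_gap: 0.043
grip_force: 2.2
clock: 4.32
tcp_pos: [0.5474, -0.0801, 0.0715]
orientation: [0.0, -0.202, 0.979, 0.0]
wrist_force: [-0.1, 0.8, 0.3]
finger_gap: 0.0426
grip_force: 0.0
clk 4.32 tcp [ 0.5474 -0.0801  0.0715] yang 113.32 q [-0.29  0.38 -0.3   0.89  0.   -0.7 ] gap 0.0426 F [-0.1  0.8  0.3] grip 0.0
tool shift [-0.0001  0.      0.0005] turn None z [ 0.  0. -1.]
```

View pics/top1.png

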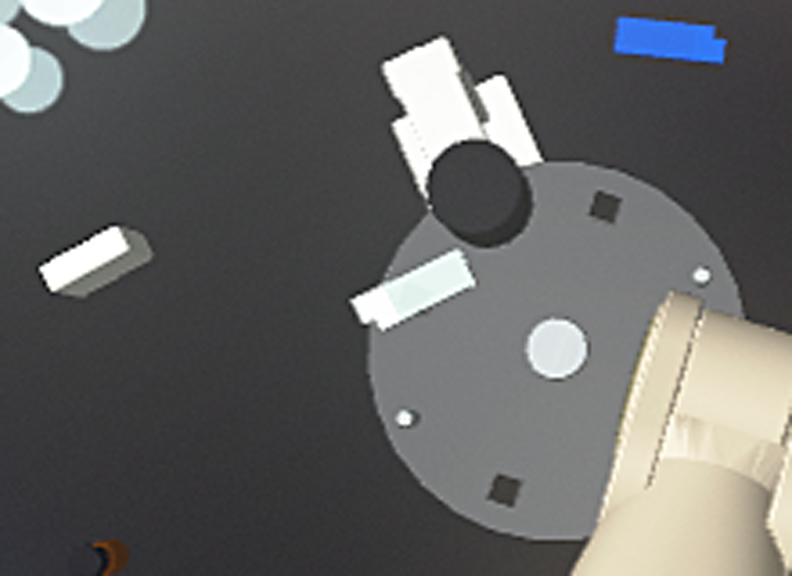

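The top crop shows the plate with its notched end to the left at (370,300) and clear end at (470,265). The visible pegs and posts show the table at only about 47°, so either it is still drifting into the detent or the peg slipped. I'll wait a little and look again.

```bash
python3 -m jog '[[0,0,0,0,0],[0,0,0,0,0],[0,0,0,0,0],[0,0,0,0,0],[0,0,0,0,0]]' >/dev/null
cat > ang.py <<'E'
from h import *
import sys
c=cam('top'); A=[.5934,.0367]
g=c['img'].astype(int); 
# sample ring at peg radius/height: bright pegs
th=np.radians(np.arange(0,360,.5)); b=[]
for t in th:
    u=proj(c,[A[0]+.125*np.cos(t),A[1]+.125*np.sin(t),.089]); b.append(g[int(round(u[1])),int(round(u[0]))].min())
b=np.array(b); print([(float(np.degrees(t)),int(v)) for t,v in zip(th,b) if v>180])
E
python3 ang.py
python3 -c "
from h import *
c=cam('wrist');save(c,'w2.png')"
```

```text
[(62.0, 201), (63.50000000000001, 252), (64.0, 252), (64.5, 252), (65.0, 238), (65.5, 245), (66.0, 233), (66.5, 233), (67.0, 233), (67.5, 228), (68.0, 228), (68.5, 233), (69.0, 234), (69.5, 234), (70.0, 234), (70.5, 231), (71.0, 231), (71.5, 228), (72.0, 232), (72.5, 232), (73.0, 232), (73.5, 232), (74.0, 230), (74.5, 230), (75.0, 230), (75.5, 231), (76.0, 248), (76.5, 248), (77.0, 254), (77.5, 254), (78.0, 255), (78.5, 255), (79.0, 255), (79.5, 255), (80.0, 255), (80.5, 255), (81.0, 255), (81.5, 255), (82.0, 210), (82.5, 210), (112.5, 189), (113.0, 189), (113.5, 189), (114.00000000000001, 241), (114.5, 241), (115.0, 236), (115.49999999999999, 236), (116.00000000000001, 236), (116.5, 249), (117.0, 239), (117.5, 239), (198.0, 200), (198.5, 200), (199.0, 200), (199.5, 183), (200.0, 183), (200.5, 181), (201.00000000000003, 187), (201.5, 187), (202.0, 188), (202.5, 188), (203.0, 188), (203.5, 189), (204.0, 190), (204.5, 190), (205.0, 191), (205.50000000000003, 191), (206.0, 188), (206.5, 188), (207.0, 193), (207.5, 194), (208.0, 194), (208.5, 194), (209.0, 190), (209.5, 198), (210.000000
[... 1454 characters left out ...]
0000000000003, 208), (253.0, 208), (253.5, 205), (254.00000000000003, 205), (254.5, 205), (255.00000000000003, 204), (255.49999999999997, 204), (256.0, 204), (256.5, 204), (257.0, 204), (257.5, 201), (258.0, 201), (258.5, 199), (259.0, 199), (259.5, 199), (260.0, 196), (260.50000000000006, 196), (261.0, 196), (261.5, 196), (262.0, 196), (262.5, 194), (263.0, 194), (263.5, 191), (264.0, 191), (264.5, 191), (265.0, 190), (265.5, 190), (266.0, 188), (266.5, 188), (267.0, 188), (267.5, 184), (268.0, 184), (268.5, 184), (269.0, 181), (269.50000000000006, 181), (294.5, 244), (295.0, 244), (295.5, 244), (296.0, 238), (296.50000000000006, 238), (297.0, 236), (297.5, 245), (298.0, 245), (298.5, 245)]
```

View pics/w2.png

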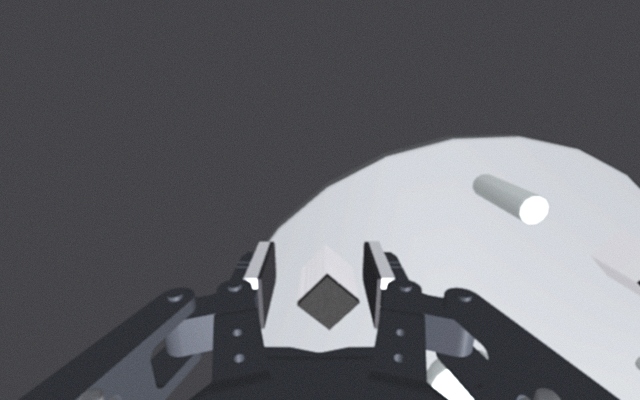

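The wrist view shows an empty post at (328,300) sitting diagonally between the fingers, and the peg at (533,210) outside them. The peg slipped off, and the table stands at about 46.5°, held by the post. The post is captured, so I'll carry it on another 12° or so past half way and then lift clear.

```bash
python3 -m jog '[[0,-0.004,-0.0045,0,0],[0,-0.004,-0.0045,0,0],[0,-0.0045,-0.0045,0,0],[0,-0.0045,-0.004,0,0],[0,-0.005,-0.004,0,0]]'
python3 -m jog '[[0,-0.005,-0.004,0,0],[0,0,0,0,0],[0,0,0,0,0]]'
sed -i '$d' ang.py; cat >> ang.py <<'E'
w=b>180; print("bright runs 20..58 & 83..197 & 275..360:",[float(np.degrees(t)) for t,v in zip(th,w) if v and not(59<np.degrees(t)<83 or 197<np.degrees(t)<274)])
E
python3 ang.py
```

```text
clock: 5.3
tcp_pos: [0.5768, -0.0904, 0.0711]
orientation: [0.0, -0.202, 0.979, 0.001]
wrist_force: [-0.6, 7.3, 0.8]
finger_gap: 0.0427
grip_force: 3.6
clock: 5.55
tcp_pos: [0.5838, -0.0937, 0.0713]
orientation: [0.001, -0.202, 0.979, -0.001]
wrist_force: [-0.0, -0.7, -0.1]
finger_gap: 0.0428
grip_force: 0.0Traceback (most recent call last):
  File "ang.py", line 9, in <module>
    w=b>180; print("bright runs 20..58 & 83..197 & 275..360:",[float(np.degrees(t)) for t,v in zip(th,w) if v and not(59<np.degrees(t)<83 or 197<np.degrees(t)<274)])
      ^^^^^
TypeError: '>' not supported between instances of 'list' and 'int'
```

```bash
sed -i 's/^w=b>180/w=np.array(b)>180/' ang.py; python3 ang.py
python3 -m jog '[[0,0,0,-0.03,0],[0,0,0,-0.04,0],[0,0,0,-0.04,0],[0,0,0,-0.04,0],[0,0,0,-0.02,0]]'
python3 -m jog '[[-1,0,0,0,0],[-1,0,0,0,0],[-1,0,0,0,0],[-1,0,0,0,0],[-1,0,0,0,0]]' >/dev/null
python3 ang.py; python3 -c "
from h import *
c=cam('top');save(c,'top2.png',(130,120,350,280),3.6);import pickle;pickle.dump(c,open('top2.pkl','wb'))"
```

```text
bright runs 20..58 & 83..197 & 275..360: [44.0, 44.5, 45.0, 45.5, 46.0, 46.5, 47.0, 47.5, 83.0, 83.5, 84.0, 84.5, 85.0, 85.5, 86.0, 86.5, 87.0, 87.5, 88.0, 88.5, 89.0, 89.5, 90.0, 90.5, 91.0, 91.5, 92.0, 92.5, 93.0, 93.5, 94.0, 94.5, 95.0, 95.5, 96.00000000000001, 96.5, 97.0, 97.5, 98.0, 98.5, 99.0, 99.5, 100.0, 100.50000000000001, 133.0, 133.5, 134.0, 134.5, 135.0, 135.5, 136.0, 136.5, 137.0, 137.5, 194.5, 195.0, 197.0, 274.0, 274.5, 275.0, 275.5, 276.0, 276.5, 277.0, 277.5, 278.0, 278.50000000000006, 279.0, 279.5, 280.0, 280.5, 281.0, 281.5, 282.0, 282.5, 283.0, 283.5, 284.0, 284.5, 285.0, 285.5, 286.0, 286.5, 291.0, 291.5, 292.0, 292.5, 293.0, 293.5, 294.0, 294.5, 295.0, 295.5, 296.0, 296.50000000000006, 297.0, 297.5, 298.0, 298.5, 299.0, 299.5, 300.0, 300.5, 301.0, 301.5, 302.0, 302.5, 303.0, 303.5, 304.0, 304.5, 305.0, 305.50000000000006, 306.0, 308.0, 308.5, 314.50000000000006, 315.0, 315.5, 316.0, 316.5, 317.0, 317.5]
clock: 6.07
tcp_pos: [0.584, -0.0941, 0.247]
orientation: [0.003, -0.202, 0.979, -0.002]
wrist_force: [1.5, -0.6, 0.0]
finger_gap: 0.0428
grip_force: 0.0
bright 
[... 267 characters left out ...]
0, 97.5, 98.0, 98.5, 99.0, 99.5, 100.0, 100.50000000000001, 133.0, 133.5, 134.0, 134.5, 135.0, 135.5, 136.0, 136.5, 137.0, 137.5, 197.0, 274.0, 274.5, 275.0, 275.5, 276.0, 276.5, 277.0, 277.5, 278.0, 278.50000000000006, 279.0, 279.5, 280.0, 280.5, 281.0, 281.5, 282.0, 282.5, 283.0, 283.5, 284.0, 284.5, 285.0, 285.5, 286.0, 291.0, 291.5, 292.0, 292.5, 293.0, 293.5, 294.0, 294.5, 295.0, 295.5, 296.0, 296.50000000000006, 297.0, 297.5, 298.0, 298.5, 299.0, 299.5, 300.0, 300.5, 301.0, 301.5, 302.0, 302.5, 303.0, 303.5, 304.0, 304.5, 305.0, 305.50000000000006, 306.0, 306.5, 307.0, 307.5, 308.0, 308.5, 309.0, 309.5, 310.0, 310.5, 311.0, 311.5, 312.0, 312.5, 313.0, 313.5, 314.0, 316.5, 317.0, 317.5]
```

View pics/top2.png

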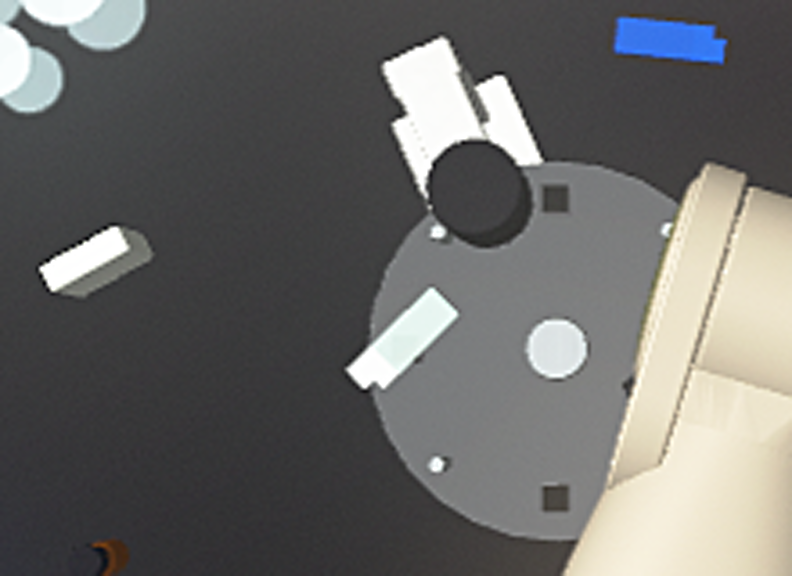

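The pegs read 45.5°, 135.5° and 315.5°, so the table has stalled at about 67°. The plate is seen from (360,375) at the notched end to (445,300). Our peg should now be at 225.5°, about (0.506, -0.053). I'll straddle it with a narrower gap and carry it the remaining 23°.

```bash
python3 -m jog '[[0.4,0.0184,0.0231,0,0],[0.4,0.0184,0.0231,0,0],[0.4,0.0184,0.0231,0,0],[0.4,0,0,0,-6.74],[0.4,0,0,0,-6.74]]' >/dev/null
python3 -m jog '[[0.4,0,0,0,-6.74],[0.4,0,0,0,-6.74],[0.4,0,0,0,-6.74],[0.4,0,0,0,0],[0.4,0,0,0,0]]' >/dev/null
python3 -c "
from h import *
need([.5058,-.0525,.071],147)
c=cam('wrist');p=proj(c,[.5058,-.0525,.089]);print(p);x,y=p.astype(int)
save(c,'w3.png',(max(0,x-130),max(0,y-110),x+130,y+110),2.5);print(max(0,x-130),max(0,y-110))"; python3 ang.py | cut -c1-120
```

```text
clk 7.42 tcp [ 0.504  -0.0512  0.2409] yang 146.81 q [-0.26  0.18 -0.13  1.26  0.   -1.25] gap 0.0254 F [-0.4 -0.8  0.2] grip 0.0
tool shift [ 1.000e-04 -2.400e-03  1.699e-01] turn -0.19 z [-0.001  0.    -1.   ]
[315.33111461 186.14817483]
185 76
bright runs 20..58 & 83..197 & 275..360: [44.0, 44.5, 45.0, 45.5, 46.0, 46.5, 47.0, 47.5, 83.0, 83.5, 84.0, 84.5, 85.0,
```

View pics/w3.png

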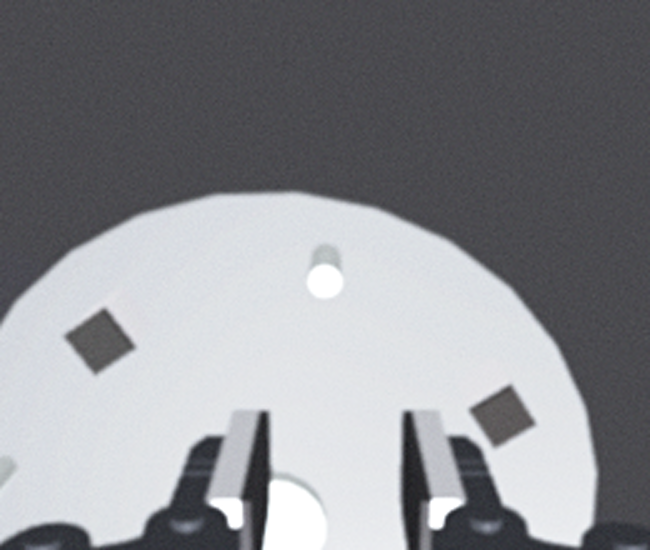

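The peg top is at crop (325,281), pixel (315,188), as projected. I'll descend and push it home.

```bash
python3 -m jog '[[0.4,0,-0.0024,0.034,0],[0.4,0,0,0.034,0],[0.4,0,0,0.034,0],[0.4,0,0,0.034,0],[0.4,0,0,0.034,0]]'
python3 -m jog '[[0.4,0.001,-0.0095,0,0],[0.4,0.001,-0.0095,0,0],[0.4,0.0005,-0.0095,0,0],[0.4,-0.0005,-0.0095,0,0],[0.4,-0.0015,-0.0095,0,0]]'
python3 -m jog '[[0.4,-0.0015,-0.0085,0,0],[0.4,0,0,0,0],[0.4,0.001,0.0065,0,0],[0.4,0,0,0,0],[0.4,0,0,0,0]]'
python3 ang.py | cut -c1-1200
```

```text
clock: 7.93
tcp_pos: [0.5062, -0.0525, 0.07]
orientation: [0.0, -0.476, 0.879, -0.0]
wrist_force: [-0.0, -0.2, -0.1]
finger_gap: 0.0254
grip_force: 0.0
clock: 8.35
tcp_pos: [0.5492, -0.0805, 0.0739]
orientation: [0.002, -0.477, 0.879, -0.002]
wrist_force: [1.1, -0.9, 0.1]
finger_gap: 0.0254
grip_force: 0.2
clock: 8.77
tcp_pos: [0.5468, -0.079, 0.0713]
orientation: [-0.0, -0.477, 0.879, 0.0]
wrist_force: [0.4, 0.6, -0.2]
finger_gap: 0.0253
grip_force: 0.0
bright runs 20..58 & 83..197 & 275..360: [106.5, 107.0, 107.5, 108.0, 108.5, 109.0, 109.50000000000001, 110.0, 110.5, 111.0, 111.5, 112.0, 112.5, 113.0, 113.5, 114.00000000000001, 114.5, 115.0, 115.49999999999999, 116.00000000000001, 116.5, 117.0, 117.5, 118.00000000000001, 118.50000000000001, 119.0, 119.5, 119.99999999999999, 120.50000000000001, 121.0, 121.5, 122.0, 122.50000000000001, 123.00000000000001, 123.5, 124.0, 157.0, 157.5, 158.0, 158.5, 159.0, 159.5, 160.0, 160.5, 161.0, 197.0, 337.5, 338.0, 338.5, 339.0, 339.5, 340.0, 340.5, 341.0, 341.50000000000006, 342.0, 342.5]
```

The peg I started with has been carried to the detent: the pegs read 159° and 340°, against 158.5° at the start, so about 90° turned. I'll lift and measure the plate by thresholding the top view.

```bash
python3 -m jog '[[0,0,0,-0.03,0],[0,0,0,-0.04,0],[0,0,0,-0.04,0],[0,0,0,-0.04,0],[-0.5,0,0,-0.02,0]]' >/dev/null
cat > plate.py <<'E'
from h import *
def plate(c,S=(.5458,.1413),z=.086,show=False):
    g=c['img'].min(2); m=(g>170).astype(np.uint8)
    n,l,st,ce=cv2.connectedComponentsWithStats(m)
    u=proj(c,[S[0],S[1],z]); k=min((i for i in range(1,n) if st[i,4]>60),key=lambda i:np.hypot(*(ce[i]-u)))
    cn=np.argwhere(l==k)[:,::-1].astype(float)
    W=np.array([pt(c,p,z)[:2] for p in cn])
    r=cv2.minAreaRect((W*1000).astype(np.float32)); 
    a=c['img'][l==k]; 
    hi=W[(a.astype(int)[:,0])>=np.percentile(a[:,0],75)].mean(0)
    print("area",st[k,4],"rect mm",r,"box",cv2.boxPoints(r).round(0).tolist(),"red-high mean",hi.round(4))
E
python3 -c "
from plate import *
need([.5458,.1413,.2]);c=cam('top');plate(c);import pickle;pickle.dump(c,open('top3.pkl','wb'));save(c,'top3.png',(130,120,350,280),3.6)"; python3 ang.py | cut -c1-60
```

```text
clk 9.23 tcp [ 0.5489 -0.0796  0.2467] yang 147.02 q [-0.29  0.27 -0.01  1.29  0.   -1.28] gap 0.0537 F [ 1.1 -0.3 -1.1] grip 0.0
tool shift [-0.1835  0.1232  0.0463] turn None z [ 0.006 -0.002 -1.   ]
area 355 rect mm ((552.7009887695312, 145.20477294921875), (30.718782424926758, 89.83672332763672), 66.83692932128906) box [[505.0, 149.0], [588.0, 113.0], [600.0, 142.0], [517.0, 177.0]] red-high mean [0.5272 0.1578]
bright runs 20..58 & 83..197 & 275..360: [106.5, 107.0, 107.
```

View pics/top3.png

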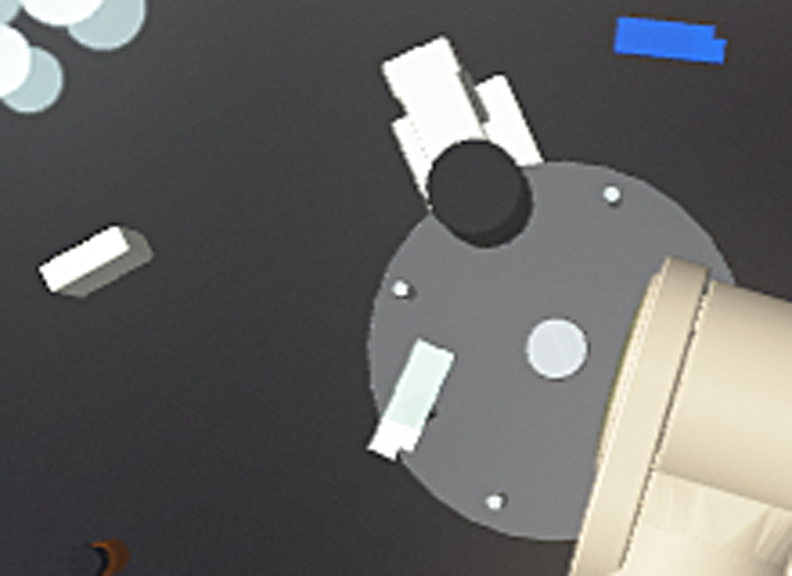

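The top crop shows the table at the detent, with the plate from its clear end at (430,350) to its notched label end at (388,440). The fit gives 90 x 31 mm centred at (0.5527, 0.1452), with the label pointing to 156.6°, which matches the known sizes. I'll grip at x = -32 mm on the clear end, so I'm going above (0.582, 0.133).

```bash
python3 -m jog '[[-0.2,-0.0327,0.0146,0,0],[-0.2,-0.0327,0.0146,0,0],[-0.2,-0.0327,0.0146,0,0],[-0.2,-0.0327,0.0146,0,0],[-0.2,-0.0327,0.0146,0,0]]' >/dev/null
python3 -m jog '[[-0.2,-0.0327,0.0146,0,0],[-0.2,0,0,0,6.7],[-0.2,0,0,0,6.7],[-0.2,0,0,0,6.7],[-0.2,0,0,0,6.7]]' >/dev/null
python3 -m jog '[[-0.2,0,0,0,6.7],[-0.2,0,0,0,6.7],[-0.2,0,0,0,6.7],[-0.2,0,0,0,6.7],[-0.2,0,0,0,6.7]]' >/dev/null
python3 -m jog '[[-0.2,0,0,0,6.7],[-0.2,0,0,0,6.7],[-0.2,0,0,0,6.7],[-0.2,0,0,0,0],[-0.2,0,0,0,0]]' >/dev/null
python3 -c "
from plate import *
need([.5821,.1326,.081],66.6);c=cam('wrist');plate(c);c=cam('top');
import pickle;pickle.dump(c,open('w4.pkl','wb'))"
```

```text
clk 11.0 tcp [0.5805 0.1328 0.2402] yang 66.79 q [0.09 0.36 0.1  1.32 0.   0.5 ] gap 0.0514 F [-0.2 -0.4  0.1] grip 0.0
tool shift [-0.0018  0.0006  0.1592] turn 0.19 z [-0.002 -0.    -1.   ]
area 3539 rect mm ((553.4295654296875, 145.48171997070312), (32.394798278808594, 91.14726257324219), 66.65715026855469) box [[505.0, 149.0], [589.0, 113.0], [602.0, 142.0], [518.0, 178.0]] red-high mean [0.5337 0.1558]
```

The wrist view confirms the plate within 1 mm. I'll descend, grip and lift.

```bash
python3 -m jog '[[-0.2,-0.001,0.0005,0.037,0],[-0.2,0,0,0.037,0],[-0.2,0,0,0.037,0],[-0.2,0,0,0.028,0],[-0.2,0,0,0.02,0]]'
python3 -m jog '[[1,0,0,0,0],[1,0,0,0,0],[1,0,0,0,0],[1,0,0,0,0],[1,0,0,0,0]]' 25
python3 -m jog '[[1,0,0,0,0],[1,0,0,-0.004,0],[1,0,0,-0.01,0],[1,0,0,-0.02,0],[1,0,0,-0.03,0]]'
python3 -m jog '[[1,0,0,-0.03,0],[1,0,0,-0.03,0],[1,0,0,-0.03,0],[1,0,0,0,0],[1,0,0,0,0]]'
python3 -c "
from plate import *
need([.5821,.1326,.081],66.6);c=cam('scene');save(c,'sc1.png',(260,80,480,260),3.5)"
```

```text
clock: 11.52
tcp_pos: [0.5802, 0.1327, 0.0788]
orientation: [-0.002, 0.202, 0.979, -0.001]
wrist_force: [0.2, -0.0, -1.1]
finger_gap: 0.0512
grip_force: 0.0
clock: 11.93
tcp_pos: [0.5837, 0.133, 0.0843]
orientation: [0.002, 0.203, 0.979, 0.001]
wrist_force: [0.6, 0.2, -0.7]
finger_gap: 0.0289
grip_force: 26.1
clock: 12.35
tcp_pos: [0.5805, 0.1326, 0.1454]
orientation: [-0.002, 0.203, 0.979, -0.001]
wrist_force: [0.3, 0.4, -0.1]
finger_gap: 0.0294
grip_force: 26.1
clock: 12.77
tcp_pos: [0.5837, 0.133, 0.2398]
orientation: [0.003, 0.203, 0.979, 0.001]
wrist_force: [-0.8, 0.5, -0.9]
finger_gap: 0.0292
grip_force: 26.2
clk 12.77 tcp [0.5837 0.133  0.2398] yang 66.6 q [0.09 0.36 0.1  1.31 0.   0.5 ] gap 0.0292 F [-0.8  0.5 -0.9] grip 26.2
tool shift [ 0.0022 -0.0014  0.1588] turn 0.0 z [ 0.006  0.001 -1.   ]
```

The plate is held: gap 29 mm, grip 26 N. The moves can't tilt the tool, so I'll pitch the plate in the grip by pressing the middle of its underside down on the steel peg at (0.5475, -0.080), with the gripper just outside the disc and the label pointing inward.

```bash
python3 -m jog '[[1,-0.0077,-0.0355,0,0],[1,-0.0077,-0.0355,0,0],[1,-0.0077,-0.0355,0,0],[1,-0.0077,-0.0355,0,0],[1,-0.0077,-0.0355,0,0]]' >/dev/null
python3 -m jog '[[1,-0.0077,-0.0355,0,0],[1,-0.0077,-0.0355,0,0],[1,0,0,0,6.78],[1,0,0,0,6.78],[1,0,0,0,6.78]]' >/dev/null
python3 -m jog '[[1,0,0,0,6.78],[1,0,0,0,6.78],[1,0,0,0,6.78],[1,0,0,0,6.78],[1,0,0,0,6.78]]' >/dev/null
python3 -m jog '[[1,0,0,0,6.78],[1,0,0,0,6.78],[1,0,0,0,6.78],[1,0,0,0,6.78],[1,0,0,0,6.78]]' >/dev/null
python3 -m jog '[[1,0,0,0,0],[1,0,0,0,0],[1,0,0,0,0],[1,0,0,0,0]]' >/dev/null
python3 -c "
from plate import *
need([.5329,-.1168,.100],-21.5)"
```

```text
clk 14.82 tcp [ 0.5327 -0.1165  0.2358] yang -21.43 q [-0.36  0.26 -0.04  1.27  0.    1.58] gap 0.0293 F [ 0.4 -0.2 -1. ] grip 26.1
tool shift [-0.0002  0.0004  0.1358] turn 0.07 z [-0.001  0.    -1.   ]
```

```bash
python3 -m jog '[[1,0,0,0.034,0],[1,0,0,0.034,0],[1,0,0,0.034,0],[1,0,0,0.022,0],[1,0,0,0.012,0]]'
python3 -m jog '[[1,0,0,0.004,0],[1,0,0,0.004,0],[1,0,0,0.004,0],[1,0,0,0.004,0],[1,0,0,0.004,0]]'
python3 -c "
from h import *
need([.5329,-.1168,.0624],-21.5)"; python3 ang.py | cut -c1-300
```

```text
clock: 15.23
tcp_pos: [0.5308, -0.1158, 0.0968]
orientation: [-0.002, 0.826, 0.563, -0.001]
wrist_force: [0.2, 0.3, -0.0]
finger_gap: 0.0292
grip_force: 26.1
clock: 15.65
tcp_pos: [0.5344, -0.1174, 0.0821]
orientation: [0.002, 0.827, 0.563, 0.001]
wrist_force: [-1.2, -1.1, 6.7]
finger_gap: 0.0291
grip_force: 27.3
clk 15.65 tcp [ 0.5344 -0.1174  0.0821] yang -21.53 q [-0.36  0.36 -0.3   0.91 -0.    1.58] gap 0.0291 F [-1.2 -1.1  6.7] grip 27.3
tool shift [ 0.     -0.0017  0.0196] turn -0.03 z [ 0.003 -0.002 -1.   ]
bright runs 20..58 & 83..197 & 275..360: [157.0, 157.5, 158.0, 158.5, 159.0, 159.5, 160.0, 160.5, 161.0, 337.5, 338.0, 338.5, 339.0, 339.5, 340.0, 340.5, 341.0, 341.50000000000006, 342.0, 342.5]
```

The contact force is 6.7 N as expected and the table hasn't moved. I'll continue down, then retract and measure the tilt.

```bash
python3 -m jog '[[1,0,0,0.0036,0],[1,0,0,0.0036,0],[1,0,0,0.0036,0],[1,0,0,0.0036,0],[1,0,0,0.0036,0]]'
python3 -m jog '[[1,0,0,0,0],[1,0,0,0,0],[1,0,0,0,0]]'
python3 -m jog '[[1,0,0,-0.01,0],[1,0,0,-0.04,0],[1,0,0,-0.04,0],[1,0,0,-0.04,0],[1,0,0,-0.04,0]]' >/dev/null
python3 -m jog '[[1,0,0,-0.02,0],[1,0,0,0,0],[1,0,0,0,0],[1,0,0,0,0]]'
python3 -c "
from h import *
need([.5329,-.1168,.25],-21.5)
import pickle
s=cam('scene');t=cam('top');w=cam('wrist');pickle.dump((s,t,w),open('f.pkl','wb'))
A=[];P=env.get_state()['tcp_pos']
out=[]
for c,n in((s,'s'),(t,'t'),(w,'w')):
    u=proj(c,P+[.02,.045,.03]).astype(int);u[0]=np.clip(u[0],65,575);u[1]=np.clip(u[1],65,335);print(n,u-65)
    im=c['img'][u[1]-65:u[1]+65,u[0]-65:u[0]+65,::-1] 
    if n=='w': im=c['img'][60:400,150:490,::-1]
    out.append(cv2.resize(im,(390,390) if n!='w' else (390,390),interpolation=cv2.INTER_CUBIC))
cv2.imwrite('pics/f.png',cv2.resize(np.hstack(out[:2]),None,fx=1,fy=1))
"
```

```text
clock: 16.12
tcp_pos: [0.5349, -0.1172, 0.0644]
orientation: [0.002, 0.827, 0.563, 0.002]
wrist_force: [-1.2, 0.5, 6.9]
finger_gap: 0.0294
grip_force: 30.0
clock: 16.37
tcp_pos: [0.5344, -0.1174, 0.0637]
orientation: [0.001, 0.827, 0.562, 0.001]
wrist_force: [0.1, -2.1, 3.8]
finger_gap: 0.0294
grip_force: 30.1
clock: 17.12
tcp_pos: [0.5323, -0.1162, 0.2514]
orientation: [-0.001, 0.827, 0.563, -0.0]
wrist_force: [0.2, 0.5, -0.1]
finger_gap: 0.0292
grip_force: 29.3
clk 17.12 tcp [ 0.5323 -0.1162  0.2514] yang -21.53 q [-0.36  0.25 -0.01  1.31  0.    1.58] gap 0.0292 F [ 0.2  0.5 -0.1] grip 29.3
tool shift [-0.0003  0.0008  0.0014] turn -0.03 z [-0.002  0.001 -1.   ]
s [230  68]
t [259 165]
w [263 113]
```

View pics/f.png

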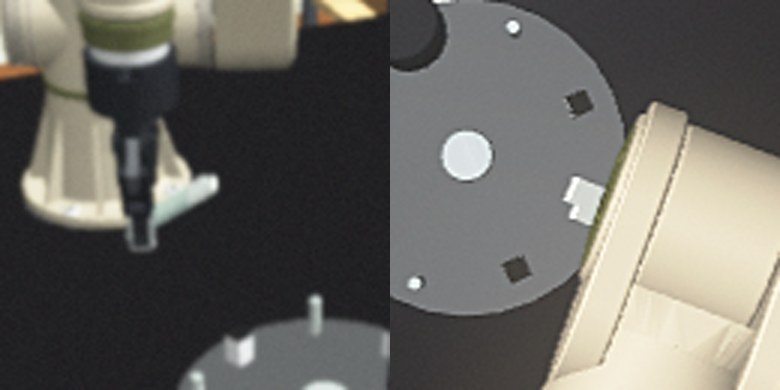

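The scene crop (left) shows the plate tilted up from the fingertips at (145,215) to the label end at (213,183). The top crop shows the notched label end at (572,198) pointing over the disc, face up. I'll fit the tilt by comparing projected outlines with the bright pixels.

```bash
python3 - <<'E'
from h import *
import pickle
from scipy.optimize import minimize
s,t,w=pickle.load(open('f.pkl','rb')); P=np.array([.5325,-.1164,.2514]); P[2]=env.get_state()['tcp_pos'][2]
def mask(c,u0):
    g=c['img'].astype(int); m=np.zeros(g.shape[:2],np.uint8); x,y=u0
    m[y:y+130,x:x+130]=(g.min(2)[y:y+130,x:x+130]>120); return m
def poly(c,a,dx,dz,xs,yaw=68.5):
    h=np.array([np.cos(np.radians(yaw)),np.sin(np.radians(yaw)),0]);n=np.array([-h[1],h[0],0]);up=np.array([0,0,1])
    L=np.cos(a)*h+np.sin(a)*up; N=-np.sin(a)*h+np.cos(a)*up
    O=P+up*dz
    return np.array([proj(c,O+L*(x-dx)+n*y+N*z) for x in xs for y in(-.015,.015) for z in(-.003,.003)])
for nm,c,box,xs in(("s",s,(230,68),(-.018,.045)),):
    m=mask(c,box); 
    # keep component of the plate: near predicted region
    q=poly(c,np.radians(40),-.032,.002,(-.018,.045)); lo=q.min(0).astype(int)-8; hi=q.max(0).astype(int)+8
    mm=np.zeros_like(m); mm[lo[1]:hi[1],lo[0]:hi[0]]=m[lo[1]:hi[1],lo[0]:hi[0]]
    best=[]
    for a in range(20,61,2):
        for dx in(-.038,-.035,-.032,-.029,-.026):
            for dz in(-.004,0,.004):
                k=np.zeros_like(m); cv2.fillConvexPoly(k,cv2.convexHull(poly(c,np.radians(a),dx,dz,xs).round().astype(np.int32)),1)
                best.append((float((k&mm).sum()/max(1,(k|mm).sum())),a,dx,dz))
    best.sort(reverse=True); print(nm,int(mm.sum()),best[:8])
for a in(30,35,40,45,50):
    print(a,"label end centre: scene",poly(s,np.radians(a),-.032,.002,(.045,)).mean(0).round(1),"top",poly(t,np.radians(a),-.032,.002,(.045,)).mean(0).round(1),"notch corner top",poly(t,np.radians(a),-.032,.002,(.045,))[[1,3]].round(1).tolist())
ys,xs=np.nonzero(mask(t,(259,165))[:, :]); sel=(xs>312)&(xs<335)&(ys>218)&(ys<245)
hull=cv2.convexHull(np.c_[xs,ys][sel].astype(np.int32)).reshape(-1,2); print("top blob hull",hull.tolist())
E
```

```text
s 337 [(0.46467391304347827, 34, -0.029, 0.004), (0.4489247311827957, 34, -0.032, 0.004), (0.44565217391304346, 38, -0.032, 0.004), (0.4435483870967742, 36, -0.029, 0.004), (0.4375, 34, -0.026, 0.004), (0.4339622641509434, 38, -0.026, 0.004), (0.4327956989247312, 32, -0.029, 0.004), (0.4297520661157025, 36, -0.032, 0.004)]
30 label end centre: scene [302.2 129.3] top [317.3 228.5] notch corner top [[320.4, 222.5], [315.5, 235.0]]
35 label end centre: scene [300.7 127.4] top [318.9 229.1] notch corner top [[322.0, 223.1], [317.1, 235.6]]
40 label end centre: scene [299.1 125.6] top [320.6 229.7] notch corner top [[323.9, 223.7], [318.9, 236.3]]
45 label end centre: scene [297.3 123.9] top [322.5 230.4] notch corner top [[325.9, 224.5], [320.9, 237.1]]
50 label end centre: scene [295.3 122.3] top [324.6 231.3] notch corner top [[328.1, 225.3], [323.1, 238.0]]
top blob hull [[334, 244], [313, 244], [313, 219], [333, 219], [334, 226]]
```

```bash
python3 - <<'E'
from h import *
import pickle
s,t,w=pickle.load(open('f.pkl','rb')); P=np.array([.5327,-.1165,.2505])
def pts(c,a,xs,dx=-.032,dz=.002,z0=(-.003,.003)):
    yaw=np.radians(68.5);a=np.radians(a)
    h=np.array([np.cos(yaw),np.sin(yaw),0]);n=np.array([-h[1],h[0],0]);up=np.array([0,0,1])
    L=np.cos(a)*h+np.sin(a)*up;N=-np.sin(a)*h+np.cos(a)*up
    return np.array([proj(c,P+up*dz+L*(x-dx)+n*y+N*z) for x in xs for y in(-.015,.015) for z in z0])
for nm,c in(("s",s),("t",t),("w",w)):
    q=pts(c,38,(-.01,.045)); print(nm,"pred box",q.min(0).round(),q.max(0).round())
    for a in(30,40,50):print("  ",a,"end centre",pts(c,a,(.045,)).mean(0).round(1),"x=19 top face edge",pts(c,a,(.019,),z0=(.003,)).round(1).tolist())
    g=c['img'].astype(int); ctr=q.mean(0).astype(int)
# profiles
e=pts(s,38,(.0,.02,.04)); 
g=s['img'].astype(int)
print("scene gray rows");print(g[120:146:1,280:308].mean(2).astype(int)[:, ::1])
print("top");print(t['img'].astype(int)[218:244,312:334].min(2))
E
```

```text
s pred box [283. 123.] [301. 142.]
   30 end centre [302.2 129.4] x=19 top face edge [[293.0, 135.9], [293.1, 130.2]]
   40 end centre [299.1 125.6] x=19 top face edge [[290.7, 133.6], [290.9, 127.9]]
   50 end centre [295.2 122.3] x=19 top face edge [[288.0, 131.6], [288.3, 125.9]]
t pred box [317. 223.] [340. 243.]
   30 end centre [317.4 228.4] x=19 top face edge [[329.6, 226.3], [324.7, 238.5]]
   40 end centre [320.6 229.6] x=19 top face edge [[331.9, 227.1], [327.1, 239.5]]
   50 end centre [324.7 231.2] x=19 top face edge [[334.8, 228.1], [329.9, 240.6]]
w pred box [266. 143.] [385. 256.]
   30 end centre [324.9 125.8] x=19 top face edge [[369.3, 197.8], [278.6, 197.7]]
   40 end centre [325.4 159.7] x=19 top face edge [[371.8, 220.9], [276.5, 220.8]]
   50 end centre [325.8 207.2] x=19 top face edge [[373.8, 248.4], [274.8, 248.3]]
scene gray rows
[[ 41  52  95 139 143 139 142 154 167 155 109  60  40  31  33  34  34  33
   32  33  32  32  35  34  31  32  33  32]
 [ 40  53 101 145 147 142 143 156 179 197 171 112  54  35  31  33  34  32
   32  34  35  35  33  32  32  33  35  32
[... 4533 characters left out ...]
0 211 212 214 215 162  67  83
  129 211 220 204]
 [127 127 129 128 127 124 148 249 255 216 215 213 214 218 208  83  88  99
  162 222 214 200]
 [127 127 127 127 127 125 120 112 114 150 201 222 219 214 166  56  74 117
  208 218 201 225]
 [128 128 126 127 127 129 125 126 123 119 121 155 210 225 158  64  79 133
  217 205 174 230]
 [127 127 128 128 129 128 127 129 127 128 124 121 118 115  73  72 105 174
  224 209 193 229]
 [129 128 129 128 129 129 129 128 128 129 129 129 128 108  69  72 115 205
  207 175 228 209]
 [126 127 127 127 130 128 127 129 130 129 129 129 127  77  74  96 164 217
  205 187 232 199]
 [126 127 128 127 128 128 129 129 127 129 130 130 127  82  74 111 200 214
  186 193 224 203]]
```

The top and scene cameras both suggest about 33°. The wrist camera is the most sensitive, so I'll read its column profile.

```bash
python3 - <<'E'
from h import *
import pickle
w=pickle.load(open('f.pkl','rb'))[2]
g=w['img'].astype(int)
for u in(315,340,355):print(u,[(r,*g[r,u].tolist()) for r in range(100,250,5)])
P=env.get_state()['tcp_pos']
for a in(30,32,34,36,38,40):
  yaw=np.radians(68.5);A=np.radians(a);h=np.array([np.cos(yaw),np.sin(yaw),0]);up=np.array([0,0,1])
  L=np.cos(A)*h+np.sin(A)*up;N=-np.sin(A)*h+np.cos(A)*up
  print(a,[[round(float(proj(w,P+up*.002+L*(x+.032)+N*z)[1]),1) for x,z in((.045,-.003),(.045,.003),(.019,.003))] ])
E
```

```text
315 [(100, 190, 194, 199), (105, 189, 192, 199), (110, 188, 194, 198), (115, 184, 190, 195), (120, 186, 191, 196), (125, 180, 184, 192), (130, 255, 255, 255), (135, 255, 255, 255), (140, 255, 255, 255), (145, 253, 254, 254), (150, 253, 254, 254), (155, 253, 254, 254), (160, 254, 254, 254), (165, 254, 254, 254), (170, 254, 254, 254), (175, 254, 254, 254), (180, 254, 254, 254), (185, 254, 254, 254), (190, 254, 254, 254), (195, 254, 254, 254), (200, 253, 254, 254), (205, 253, 253, 253), (210, 236, 246, 244), (215, 236, 246, 243), (220, 235, 246, 243), (225, 236, 247, 244), (230, 234, 245, 243), (235, 235, 246, 244), (240, 236, 247, 245), (245, 234, 244, 242)]
340 [(100, 190, 194, 198), (105, 189, 190, 197), (110, 185, 189, 195), (115, 186, 191, 194), (120, 185, 188, 194), (125, 181, 185, 190), (130, 255, 255, 255), (135, 255, 255, 255), (140, 255, 255, 255), (145, 253, 254, 254), (150, 254, 254, 254), (155, 253, 254, 254), (160, 253, 254, 254), (165, 254, 254, 254), (170, 253, 254, 254), (175, 254, 254, 254), (180, 254, 254, 254), (185, 254, 254, 254), (190, 253, 254, 254), (195, 253, 2
[... 356 characters left out ...]
183, 188), (130, 255, 255, 255), (135, 255, 255, 255), (140, 255, 255, 255), (145, 254, 254, 254), (150, 254, 254, 254), (155, 254, 254, 254), (160, 254, 254, 254), (165, 253, 254, 254), (170, 254, 254, 254), (175, 254, 254, 254), (180, 253, 254, 254), (185, 254, 254, 254), (190, 254, 254, 254), (195, 253, 254, 254), (200, 254, 254, 254), (205, 254, 254, 254), (210, 234, 246, 243), (215, 235, 246, 244), (220, 236, 246, 244), (225, 235, 245, 243), (230, 234, 245, 243), (235, 235, 246, 244), (240, 242, 249, 249), (245, 245, 251, 251)]
30 [[119.5, 131.6, 197.6]]
32 [[124.6, 137.9, 201.9]]
34 [[130.2, 144.7, 206.3]]
36 [[136.4, 152.1, 210.9]]
38 [[143.1, 160.1, 215.7]]
40 [[150.4, 168.6, 220.8]]
```

The wrist edges (rows about 128, 143 and 207) give 34°, so I'll press again 5.5 mm deeper for 40°.

```bash
python3 -m jog '[[1,0,0,0.04,0],[1,0,0,0.04,0],[1,0,0,0.04,0],[1,0,0,0.035,0],[1,0,0,0.02,0]]' >/dev/null
python3 -m jog '[[1,0,0,0.007,0],[1,0,0,0.004,0],[1,0,0,0.004,0],[1,0,0,0.003,0],[1,0,0,0.0025,0]]'
python3 -m jog '[[1,0,0,0,0],[1,0,0,0,0],[1,0,0,0,0]]'
python3 -m jog '[[1,0,0,-0.01,0],[1,0,0,-0.04,0],[1,0,0,-0.04,0],[1,0,0,-0.04,0],[1,0,0,-0.04,0]]' >/dev/null
python3 -m jog '[[1,0,0,-0.04,0],[1,0,0,-0.02,0],[1,0,0,0,0],[1,0,0,0,0],[1,0,0,0,0]]'
cat > tilt.py <<'E'
from h import *
w=cam('wrist'); g=w['img'].astype(int); P=env.get_state()['tcp_pos']
for u in(315,340):
  col=g[:,u]; print(u,"edge",[r for r in range(100,240) if col[r,0]-col[r-1,0]>40],"face",[r for r in range(100,240) if (col[r]==255).all()][-1:],"label end",[r for r in range(150,260) if col[r,0]<=245 and col[r-1,0]>245])
for a in(34,36,38,40,42,44):
  yaw=np.radians(68.5);A=np.radians(a);h=np.array([np.cos(yaw),np.sin(yaw),0]);up=np.array([0,0,1])
  L=np.cos(A)*h+np.sin(A)*up;N=-np.sin(A)*h+np.cos(A)*up
  print(a,[round(float(proj(w,P+up*.002+L*(x+.032)+N*z)[1]),1) for x,z in((.045,-.003),(.045,.003),(.019,.003))])
E
python3 tilt.py; python3 ang.py | cut -c40-140; python3 -c "
from h import *
need([.5329,-.1168,.25],-21.5)"
```

```text
clock: 18.1
tcp_pos: [0.5346, -0.1174, 0.059]
orientation: [0.002, 0.827, 0.562, 0.001]
wrist_force: [-2.6, -0.8, 6.6]
finger_gap: 0.0291
grip_force: 30.7
clock: 18.35
tcp_pos: [0.5344, -0.1175, 0.0586]
orientation: [0.002, 0.827, 0.562, 0.001]
wrist_force: [-2.3, -1.6, 5.3]
finger_gap: 0.0292
grip_force: 30.7
clock: 19.18
tcp_pos: [0.5327, -0.1163, 0.2862]
orientation: [-0.001, 0.827, 0.563, -0.0]
wrist_force: [-0.0, 0.4, -1.1]
finger_gap: 0.0293
grip_force: 30.0
315 edge [141] face [159] label end [161]
340 edge [142] face [160] label end [162]
34 [130.2, 144.6, 205.7]
36 [136.3, 151.9, 210.3]
38 [142.9, 159.7, 215.1]
40 [150.1, 168.2, 220.1]
42 [157.9, 177.1, 225.2]
44 [166.2, 186.6, 230.5]
: [157.0, 157.5, 158.0, 158.5, 159.0, 159.5, 160.0, 160.5, 161.0, 337.5, 338.0, 338.5, 339.0, 339.5, 
clk 19.28 tcp [ 0.5322 -0.1162  0.2851] yang -21.54 q [-0.36  0.25  0.06  1.39  0.    1.58] gap 0.0295 F [ 0.2 -0.3 -0.6] grip 30.0
tool shift [-0.0003  0.001   0.0351] turn -0.04 z [-0.003  0.001 -1.   ]
```

The tilt is now 38°. I'll give it one last small press of 2 mm.

```bash
python3 -m jog '[[1,0,0,0.04,0],[1,0,0,0.04,0],[1,0,0,0.04,0],[1,0,0,0.04,0],[1,0,0,0.035,0]]' >/dev/null
python3 -m jog '[[1,0,0,0.02,0],[1,0,0,0.008,0],[1,0,0,0.004,0],[1,0,0,0.003,0],[1,0,0,0.002,0]]'
python3 -m jog '[[1,0,0,0,0],[1,0,0,0,0],[1,0,0,0,0]]'
python3 -m jog '[[1,0,0,-0.01,0],[1,0,0,-0.04,0],[1,0,0,-0.04,0],[1,0,0,-0.04,0],[1,0,0,-0.04,0]]' >/dev/null
python3 -m jog '[[1,0,0,-0.04,0],[1,0,0,-0.02,0],[1,0,0,0,0],[1,0,0,0,0],[1,0,0,0,0]]' >/dev/null
python3 -m jog '[[1,0,0,0,0],[1,0,0,0,0],[1,0,0,0,0],[1,0,0,0,0],[1,0,0,0,0]]'
python3 tilt.py; python3 ang.py | cut -c40-140; python3 -c "
from h import *
s=env.get_state();print(s['qvel'].round(4),s['tcp_pos'])"
```

```text
clock: 20.12
tcp_pos: [0.5335, -0.1172, 0.0561]
orientation: [0.001, 0.827, 0.562, 0.0]
wrist_force: [-3.8, -1.4, 7.0]
finger_gap: 0.0293
grip_force: 30.9
clock: 20.37
tcp_pos: [0.5335, -0.1173, 0.056]
orientation: [0.001, 0.827, 0.562, 0.0]
wrist_force: [-3.9, -3.2, 3.9]
finger_gap: 0.0294
grip_force: 30.6
clock: 21.62
tcp_pos: [0.5328, -0.1166, 0.2842]
orientation: [-0.0, 0.827, 0.562, -0.0]
wrist_force: [-0.0, 0.3, -1.3]
finger_gap: 0.0292
grip_force: 30.1
315 edge [149] face [169] label end [171]
340 edge [150] face [169] label end [171]
34 [130.2, 144.7, 206.4]
36 [136.3, 152.1, 211.0]
38 [143.1, 160.1, 215.8]
40 [150.3, 168.6, 220.9]
42 [158.2, 177.7, 226.1]
44 [166.6, 187.3, 231.4]
: [157.0, 157.5, 158.0, 158.5, 159.0, 159.5, 160.0, 160.5, 161.0, 337.5, 338.0, 338.5, 339.0, 339.5, 
[ 0.0002 -0.003   0.0019  0.0004 -0.0007 -0.0012] [ 0.53295583 -0.11662218  0.2845185 ]
```

The tilt is 40°, the plate is about 20 cm above the post tops, the arm is motionless and the table is at its detent.

```bash
python3 -c "
from workcell import env
print(env.hand_in())"
```

```text
the job is handed in; nothing more can be done
None
```

I handed the job in with the turntable one click counter-clockwise and the plate held by its clear end, label face up and notched end about 40° above level, 20 cm above the posts; the peg slipped free twice on the way round, so I finished the click by pushing a post and then the peg again.

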